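# Shorten the dosing funnel's telescoping arm by one hole

### The job

The dosing funnel hangs from a telescoping arm that is one hole too long. Press the red spring button, push the funnel's sleeve in towards the post and let the button click up again in the very next hole, so that the spout ends above the white jar. Be gentle: feel for the catch instead of forcing it, and leave the jar and the other things where they stand.

Things in the scene. Friction and masses are not known exactly. Their poses are not given: they have to be found in the camera images.
- stand: Fixed stand: white board 440 x 220 mm, top 30 mm above the bench; steel post 200 mm high with a black clamp holding a level 24 mm square aluminium tube (axis 170 mm above the bench). Origin on the bench, under the button's place at boom = 0; x axis along the tube towards the post (at x = 165 mm): pushing the sleeve along +x collapses the arm. z up.
- boom (a joint): Slide of the dark steel sleeve (32 mm square, 190 mm long) with the funnel, over the tube, m. About 0 at the start (first hole, 1 mm play either way), grows as the arm collapses. The next hole is 25 to 43 mm on (differs from stand to stand: find it by feel), one more 30 mm beyond it. About 2.5 N friction plus the catch's drag; the catch stops it hard at a hole.
- button (a joint): Travel of the red button, m: 0 fully up (caught in a hole), 0.007 fully down. Its spring pushes back with 4 N at the top and 7.5 N at the bottom. More than 4.5 mm down frees the sleeve; between holes the let-go button stays about 4.5 mm down, and springs up to 0 by itself when the sleeve reaches a hole.
- button_top (a point): Centre of the red button's upper face, 28 mm along the tube x 26 mm across. 202 mm above the bench when up; moves with the sleeve and with the button. It stands 14 mm proud of its black carrier when up.
- thumb_plate (a point): Middle of the top edge, button side, of the black upright thumb plate that stands on the sleeve on the post side of the button: 6 mm thick, 40 mm wide, top 218 mm above the bench (16 mm above the raised button). Its face is 20 mm from the button's centre; a fingertip pressing the button can push the sleeve by it.
- sleeve: Moving sleeve with all it carries: black carrier, thumb plate, red button and funnel; same origin and axes as the stand at boom = 0.
- spout (a point): Centre of the funnel spout's lower opening (16 mm across, 105 mm above the bench). The funnel is 92 mm across at its rim, 215 mm above the bench, 170 mm from the button on the side away from the post.
- jar: White open jar on the board that waits for the spout, 60 mm across, 55 mm tall; origin at the centre of its underside.
- dropper: Brown bottle with a black cap on the bench, 44 mm across, 95 mm tall; origin at the centre of its underside. Leave alone.
- beaker: Blue plastic beaker on the bench, 68 mm across, 85 mm tall; origin at the centre of its underside. Leave alone.
- pot: Small white pot with a green lid on the board, 48 mm across, 45 mm tall; origin at the centre of its underside. Leave alone.
Mind the look-alikes: they are no part of the job. What is shaped like the jar but yellow is not meant.

How it is judged:
By the outcome, as a careful person would: the job done as asked, in the order asked, and still so for the second after the job is handed in, with the robot touching nothing.
It also fails if it takes over 43 s, if anything falls off the work surface, if the arm or the gripper's body presses on something with over 40 N, if the wrist force passes 120 N, or if a joint passes its speed limit or range.

### The arm

A 6-joint arm with a two-finger parallel gripper is mounted at the origin on the work surface. World frame = base frame: x ahead of the robot, y to its left, z up, the work surface at z = 0. Lengths are in m, angles in rad, forces in N, time in s.
With the tool pointing down it reaches from about 0.35 to 0.975 m from the base axis. Payload 4.9 kg.
Tool frame: the origin (TCP) lies between the finger pads; the fingertips stand 19 mm ahead of it and the grasp point (between the pads) is the TCP; z points along the fingers, y is the line along which they close (so a half turn about z gives the same grasp; the last joint's range is limited). The gripper opens to 85 mm and grips with 20 to 120 N. Pads are 22 mm wide; open, the fingers measure 114 mm over their backs; the gripper's body (76 mm by 85 mm) begins 54 mm behind the grasp point. The pads swing forward as they close: fully open they stand 13 mm farther back than shut.
Start: joints at [-0.119, 0.053, 1.613, -0, 1.476, -0.119], TCP at [0.625, 0, 0.25] pointing down, gripper open.
Joint ranges: [-3.01, 3.01], [-1.01, 2.22], [0.06, 2.58], [-1.02, 4.17], [0.09, 2.62], [-3.14, 3.14]. Speed limits (rad/s): [2.57, 2.57, 3.14, 3.14, 3.14, 3.14].

### API

Orientations are given as a rotation vector (axis times angle).
In Python, from station import ctrl gives the robot as it stands. The module is installed in compiled form; this text tells all that it offers.
- The arm moves only by the tool servo_tool, never from a script. Its argument "increments" is a list that holds one entry, the list of rows, each a list of 5 numbers: the finger opening in cm, from 0 to 8.54, then the shift along the tool's x, y, z in cm, then the turn about the tool's z in degrees. A call has 1 to 5 rows; each row is the pose to reach, as a shift and turn from the pose commanded when the call began, along the tool's axes at that moment; what a row does not reach only later rows make up. A row lasts 1/10 s, in which the tool goes at most 50 mm and 8.59 degrees, less where a joint would pass 70% of its speed; a pose out of reach is approached as far as the arm can. A call with a gripper value outside its range is refused whole. The fingers move at their own pace and stop on an object; "newtons" is the grip in N (left out, the last holds). Time passes only in rows, so rows that repeat a pose let the fingers close. It gives the time, the measured TCP pose, the force, the opening and the grip force at its end, in the units of the state.
- ctrl.get_obs(): the state, without advancing time (a new reading comes with each control period).
- ctrl.get_image(name): name is "scene" or "side" or "wrist"; returns a dict with "img" (400x640x3 uint8, red, green, blue), "fx", "fy", "cx", "cy" (pixels), "k1" (the pictures are not rectified: a ray, as slopes to the right and down, at radius r is drawn at 1 + k1 r^2 times it, then the intrinsics apply), "rvec" (rotation vector, rad) and "tvec" (3), from world to camera coordinates, as OpenCV has them; the wrist camera has in their place "mount" (4x4, takes a point from camera to tool coordinates, whose origin is the TCP and whose axes are the flange's). Camera axes: x right, y down, z forward; pixel columns grow to the right and rows downward; lengths in m; the calibration is good to about 2 mm. A picture is of the moment at which its call begins: read the wrist's pose just before it. There is no depth.
- ctrl.finish_job(): hands the job in; it is judged then, once.
The state is a dict: "t": time; "q": joint angles; "dq": joint speeds; "effort": joint torques, N m; "tool_pos": TCP position; "tool_rot": TCP orientation; "contact_force": force on the tool from outside, world axes, zero at the start; "wrist_torque": the same for the moment, N m; "opening": finger opening in m; "grip_force": force on a finger pad.
Only numpy, scipy, OpenCV 4.12 (cv2) and the standard library are available. Lean on these libraries where they do the work, as an engineer would, in place of code of your own. Each camera call takes 0.05 s, during which the arm holds its last target. There are 200 camera calls.

## Working session

There is one attempt and no reset: what is moved stays moved. The work goes in short steps, Python scripts to look and compute and a tool call to move; the robot and the scene stay as the last step left them, time stands still between calls to the robot, and variables do not carry over. Pictures are saved under pics/ and viewed, at most 10 in all, crops included, and the job is handed in when it is done.

Besides the shell and the picture viewer there is one more tool, called after "Request:" as name(argument=value, ...) on one line, values as JSON. servo_tool: Moves the arm, as the interface text tells. Its arguments: {"type":"object","properties":{"increments":{"type":"array"},"newtons":{"type":"number"}},"required":["increments"]}

```bash
mkdir -p pics; python3 - <<'E'
from station import ctrl
import cv2,pickle
d={}
for n in("scene","side"):
    d[n]=ctrl.get_image(n); cv2.imwrite(f"pics/{n}0.png",d[n]["img"][:,:,::-1])
    print(n,{k:v for k,v in d[n].items() if k!="img"})
pickle.dump(d,open("d0.pkl","wb"))
o=ctrl.get_obs();print(o)
E
```

```text
scene {'fx': 361.5019870376401, 'fy': 361.5019870376401, 'cx': 318.87549679451007, 'cy': 200.65542667982788, 'k1': -0.0423927952073007, 'rvec': array([ 2.44117435,  0.89057238, -0.28237704]), 'tvec': array([-0.42538116, -0.2687652 ,  1.13630677])}
side {'fx': 486.8619543438598, 'fy': 486.8619543438598, 'cx': 316.87728382534976, 'cy': 205.87729223663547, 'k1': -0.03317752700448199, 'rvec': array([ 2.00047983, -0.64717204,  0.34864371]), 'tvec': array([-0.52383157,  0.30514747,  1.00134308])}
{'t': 0.1, 'q': array([-1.18976106e-01,  5.33343520e-02,  1.61415812e+00,  2.69491421e-05,
        1.47599590e+00, -1.18990340e-01]), 'dq': array([-0.00252333, -0.00205012, -0.00313027, -0.00030223,  0.00106379,
        0.00075496]), 'effort': array([ 6.14647306e-04, -3.94903493e+01, -3.71363103e+01, -4.52310599e-05,
        3.99340541e-03, -4.17574097e-05]), 'tool_pos': array([6.24473366e-01, 8.53427179e-05, 2.49158089e-01]), 'tool_rot': array([-2.22036276e+00, -2.22038864e+00,  1.80680059e-03]), 'contact_force': array([ 0.58398919, -0.58383935,  0.44271112]), 'wrist_torque': array([ 0.00069721, -0.03223486,  0.02787987]), 'grip_force': 0.0, 'opening': 0.0854237415857072}
```

View pics/scene0.png

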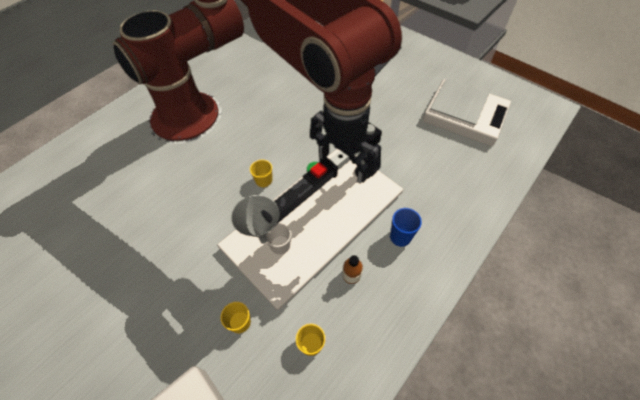

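View pics/side0.png

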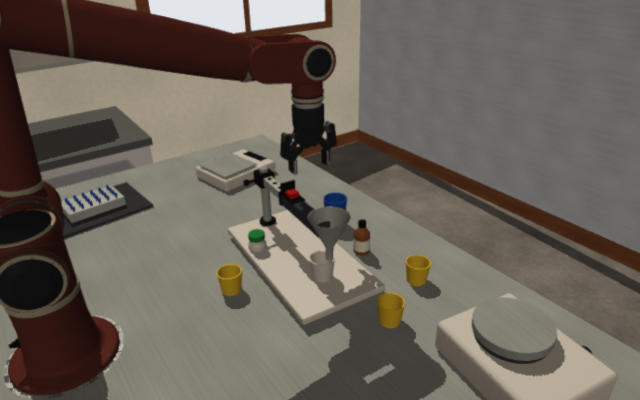

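The scene view shows the red button at about (319,170), the funnel at (255,215) and the jar at (280,237). In the side view the button is at (292,194) and the funnel rim at (328,220). Next I triangulate them.

```bash
cat > h.py <<'E'
import numpy as np,cv2
from scipy.spatial.transform import Rotation as R
def ray(c,uv):
    K=np.array([[c["fx"],0,c["cx"]],[0,c["fy"],c["cy"]],[0,0,1.]])
    p=cv2.undistortPoints(np.array([[uv]],float),K,np.array([c["k1"],0,0,0.]))[0,0]
    if "rvec" in c: Rm=R.from_rotvec(c["rvec"]).as_matrix().T; o=-Rm@c["tvec"]
    else: Rm,o=c["Rm"],c["o"]
    return o,Rm@np.r_[p,1]
def plane(c,uv,z):
    o,d=ray(c,uv); return o+d*(z-o[2])/d[2]
def wrist(im,ob):
    T=np.eye(4);T[:3,:3]=R.from_rotvec(ob["tool_rot"]).as_matrix();T[:3,3]=ob["tool_pos"]
    T=T@im["mount"]; im["Rm"],im["o"]=T[:3,:3],T[:3,3]; return im
def tri(a,ua,b,ub):
    o,d=ray(a,ua);p,e=ray(b,ub)
    s=np.linalg.lstsq(np.c_[d,-e],p-o,rcond=None)[0]
    x,y=o+d*s[0],p+e*s[1]; return (x+y)/2,np.linalg.norm(x-y)
def blob(im,lo,hi,box=None):
    m=cv2.inRange(cv2.cvtColor(im,cv2.COLOR_RGB2HSV),np.array(lo),np.array(hi))
    if box: k=np.zeros_like(m);x0,y0,x1,y1=box;k[y0:y1,x0:x1]=255;m&=k
    n,l,s,c=cv2.connectedComponentsWithStats(m)
    i=1+np.argmax(s[1:,4]); return c[i],s[i]
E
python3 - <<'E'
import pickle;from h import *
d=pickle.load(open("d0.pkl","rb"));a,b=d["scene"],d["side"]
ua,sa=blob(a["img"],(0,200,150),(5,255,255),(300,150,340,190));ub,sb=blob(b["img"],(0,200,110),(6,255,255),(275,180,310,205))
print(ua,sa,ub,sb,tri(a,ua,b,ub),plane(a,ua,.198),plane(b,ub,.198))
print("funnel",plane(a,(256,215),.215),plane(b,(329,219),.215))
print("jar",plane(a,(280,232),.085))
print("board corners",[plane(a,p,.03).round(3) for p in((402,190),(280,304),(219,243))])
print("post foot side",plane(b,(267,222),.03))
E
```

```text
[317.88297872 169.04255319] [311 163  14  12  94] [291.63829787 191.65957447] [286 189  12   6  47] (array([ 0.56609787, -0.00729085,  0.19944151]), np.float64(0.00015602625423514457)) [ 0.56529634 -0.00638518  0.198     ] [ 0.56751167 -0.00505759  0.198     ]
funnel [ 0.55466251 -0.1746112   0.215     ] [ 0.54658245 -0.18648729  0.215     ]
jar [ 0.5570014  -0.13117793  0.085     ]
board corners [array([0.691, 0.177, 0.03 ]), array([ 0.654, -0.241,  0.03 ]), array([ 0.441, -0.229,  0.03 ])]
post foot side [0.57785366 0.15625066 0.03      ]
```

```bash
python3 - <<'E'
from h import *;from station import ctrl
ob=ctrl.get_obs();im=ctrl.get_image("wrist");print(im["mount"].round(3),im["fx"])
cv2.imwrite("pics/w0.png",im["img"][:,:,::-1]);w=wrist(im,ob)
try:
    u,s=blob(im["img"],(0,200,100),(6,255,255));print(u,s,plane(w,u,.202))
except Exception as e:print(e)
E
```

```text
[[-0.    -0.957 -0.291  0.074]
 [ 1.     0.    -0.002  0.   ]
 [ 0.002 -0.291  0.957 -0.124]
 [ 0.     0.     0.     1.   ]] 277.7627055707708
[236.30079156 241.18997361] [217 228  37  30 758] [ 0.56817609 -0.006905    0.202     ]
```

View pics/w0.png

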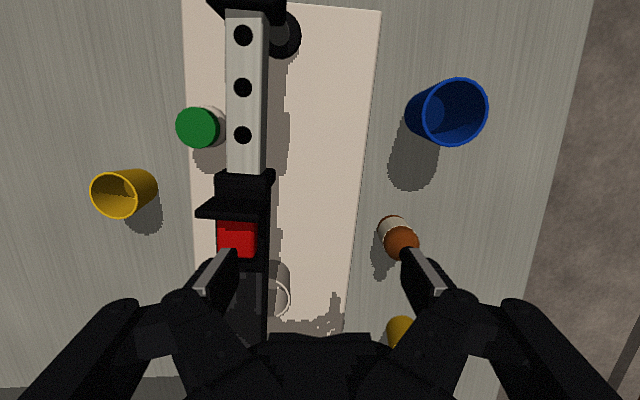

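The wrist view shows the tube running up the image (+y), with its holes at (243,35), (243,88) and (242,135). The button is at (236,241), with the thumb plate on its post side. The button sits at about (0.567, -0.007). I'll get the axis direction while moving over it with the fingers closed.

```bash
python3 - <<'E'
from h import *;from station import ctrl
ob=ctrl.get_obs();im=wrist(ctrl.get_image("wrist"),ob)
H=[plane(im,p,.182) for p in((242.5,35.5),(242.5,88),(242.5,135))]
e=[plane(im,p,.182) for p in((226,20),(224,165),(267,20),(264,165))]
print(np.round(H,4),np.round(e,4))
for p,q in((H[2],H[0]),(e[1],e[0]),(e[3],e[2])):print(np.degrees(np.arctan2(q[0]-p[0],q[1]-p[1])))
E
```

```text
[[0.5771 0.1218 0.182 ]
 [0.5748 0.0915 0.182 ]
 [0.5725 0.0619 0.182 ]] [[0.5677 0.1304 0.182 ]
 [0.558  0.0415 0.182 ]
 [0.5926 0.1302 0.182 ]
 [0.5859 0.0415 0.182 ]]
4.3698658397016095
6.220843818181014
4.340053397806378
```

Request:
servo_tool(increments=[[[0, 0, 0, 0, 0], [0, -0.1, -2, 0, 2], [0, -0.2, -4, 0, 4], [0, -0.3, -5.7, 0, 5], [0, -0.3, -5.7, 0, 5]]], newtons=40)

```text
t: 0.7
tool_pos: [0.5668, -0.003, 0.2503]
tool_rot: [-2.316, -2.122, 0.0]
contact_force: [-0.1, 0.0, 0.7]
opening: 0.0126
grip_force: 0.0
```

Request:
servo_tool(increments=[[[0, 0, 0, 0.5, 0], [0, 0, 0, 1, 0], [0, 0, 0, 1.5, 0], [0, 0, 0, 2, 0], [0, 0, 0, 2.2, 0]]])

```text
t: 1.2
tool_pos: [0.5678, -0.0029, 0.227]
tool_rot: [-2.315, -2.122, 0.002]
contact_force: [0.2, 0.3, -0.6]
opening: 0.0001
grip_force: 0.0
```

```bash
python3 - <<'E'
from h import *;from station import ctrl
ob=ctrl.get_obs();im=ctrl.get_image("wrist");a=ctrl.get_image("side")
print(ob["tool_pos"],ob["contact_force"],ob["opening"])
cv2.imwrite("pics/w1.png",np.hstack([im["img"][100:400,170:470],cv2.resize(a["img"][150:250,240:340],(300,300))])[:,:,::-1])
E
```

```text
[ 0.56778617 -0.00290113  0.22700162] [ 0.22995795  0.33237729 -0.55217102] 0.00014245850354999032
```

View pics/w1.png

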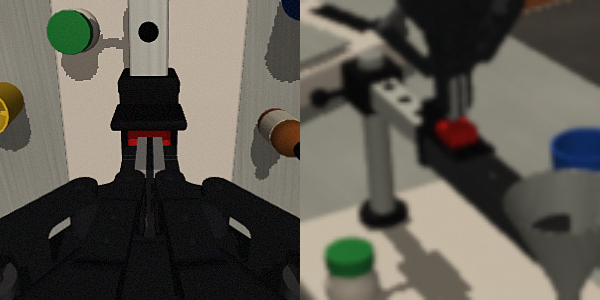

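The closed fingertips stand centred just above the red button, in front of the thumb plate. Now I press.

Request:
servo_tool(increments=[[[0, 0, 0, 0.3, 0], [0, 0, 0, 0.6, 0], [0, 0, 0, 0.8, 0], [0, 0, 0, 1.0, 0], [0, 0, 0, 1.0, 0]]])

```text
t: 1.8
tool_pos: [0.5681, -0.003, 0.219]
tool_rot: [2.316, 2.122, 0.001]
contact_force: [-2.8, 0.1, 4.7]
opening: -0.0002
grip_force: 2.4
```

Request:
servo_tool(increments=[[[0, 0, 0, 0.2, 0], [0, 0, 0, 0.3, 0], [0, 0, 0, 0.4, 0], [0, 0, 0, 0.4, 0], [0, 0, 0, 0.4, 0]]])

```text
t: 2.3
tool_pos: [0.5682, -0.003, 0.2156]
tool_rot: [2.316, 2.122, 0.001]
contact_force: [-2.8, -0.6, 6.9]
opening: 0.0002
grip_force: 3.2
```

Request:
servo_tool(increments=[[[0, 0.2, 0, 0.05, 0], [0, 0.4, 0, 0.05, 0], [0, 0.6, 0, 0.05, 0], [0, 0.7, 0, 0.05, 0], [0, 0.8, 0, 0.05, 0]]])

```text
t: 2.8
tool_pos: [0.5688, 0.0042, 0.2152]
tool_rot: [2.315, 2.121, -0.002]
contact_force: [-3.0, -2.4, 7.1]
opening: 0.0002
grip_force: 3.3
```

Request:
servo_tool(increments=[[[0, 0.15, 0, 0, 0], [0, 0.3, 0, 0, 0], [0, 0.45, 0, 0, 0], [0, 0.6, 0, 0, 0], [0, 0.7, 0, 0, 0]]])

```text
t: 3.3
tool_pos: [0.5694, 0.0112, 0.2151]
tool_rot: [2.315, 2.121, -0.002]
contact_force: [-2.6, -2.0, 6.2]
opening: -0.0
grip_force: 3.3
```

```bash
python3 - <<'E'
from h import *;from station import ctrl
ob=ctrl.get_obs();a=ctrl.get_image("scene");b=ctrl.get_image("side")
print(ob["tool_pos"],ob["contact_force"])
cv2.imwrite("pics/s2.png",np.hstack([cv2.resize(a["img"][130:270,210:350],(400,400)),cv2.resize(b["img"][150:290,230:370],(400,400))])[:,:,::-1])
E
```

```text
[0.56939421 0.01119166 0.21514401] [-2.59206348 -1.99500862  6.21954564]
```

View pics/s2.png

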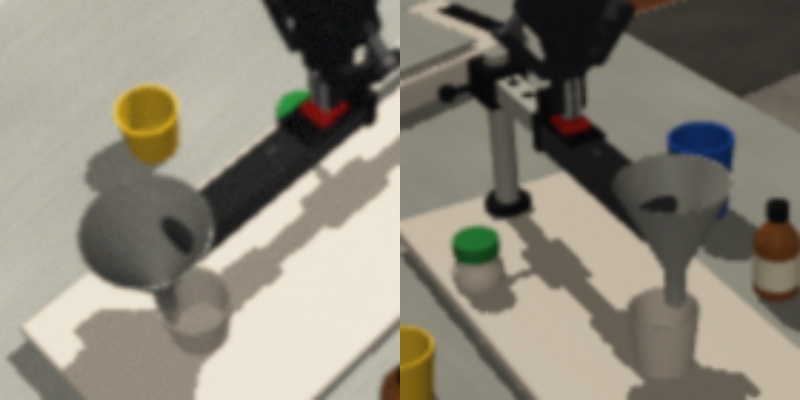

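The funnel has shifted towards the post, so the sleeve is free and moving (boom about 9–14 mm). I'll lift off the button, staying below the plate top, and push by the plate only.

Request:
servo_tool(increments=[[[0, 0, 0, -0.4, 0], [0, 0, 0, -0.8, 0], [0, 0, 0, -1.1, 0], [0, 0.1, 0, -1.1, 0], [0, 0.2, 0, -1.1, 0]]])

```text
t: 3.9
tool_pos: [0.5694, 0.0141, 0.2245]
tool_rot: [-2.316, -2.122, 0.0]
contact_force: [0.3, 0.4, -0.5]
opening: 0.0001
grip_force: 0.0
```

Request:
servo_tool(increments=[[[0, 0.1, 0, 0, 0], [0, 0.2, 0, 0, 0], [0, 0.3, 0, 0, 0], [0, 0.4, 0, 0, 0], [0, 0.4, 0, 0, 0]]])

```text
t: 4.4
tool_pos: [0.5696, 0.0171, 0.2246]
tool_rot: [2.316, 2.121, -0.003]
contact_force: [-0.5, -5.6, -0.8]
opening: 0.0001
grip_force: 2.6
```

Request:
servo_tool(increments=[[[0, 0.1, 0, 0, 0], [0, 0.2, 0, 0, 0], [0, 0.3, 0, 0, 0], [0, 0.4, 0, 0, 0], [0, 0.4, 0, 0, 0]]])

```text
t: 4.9
tool_pos: [0.5699, 0.021, 0.2246]
tool_rot: [2.316, 2.121, -0.003]
contact_force: [-1.2, -5.7, -0.2]
opening: -0.0001
grip_force: 2.6
```

Request:
servo_tool(increments=[[[0, 0.1, 0, 0, 0], [0, 0.2, 0, 0, 0], [0, 0.3, 0, 0, 0], [0, 0.4, 0, 0, 0], [0, 0.4, 0, 0, 0]]])

```text
t: 5.4
tool_pos: [0.5703, 0.025, 0.2246]
tool_rot: [2.316, 2.121, -0.003]
contact_force: [-1.1, -5.2, -1.7]
opening: -0.0002
grip_force: 2.6
```

Request:
servo_tool(increments=[[[0, 0.05, 0, 0, 0], [0, 0.1, 0, 0, 0], [0, 0.15, 0, 0, 0], [0, 0.2, 0, 0, 0], [0, 0.25, 0, 0, 0]]])

```text
t: 5.9
tool_pos: [0.5704, 0.0273, 0.2245]
tool_rot: [2.316, 2.121, -0.004]
contact_force: [-1.5, -6.1, 0.2]
opening: -0.0001
grip_force: 2.9
```

Request:
servo_tool(increments=[[[0, 0.05, 0, 0, 0], [0, 0.1, 0, 0, 0], [0, 0.15, 0, 0, 0], [0, 0.2, 0, 0, 0], [0, 0.25, 0, 0, 0]]])

```text
t: 6.4
tool_pos: [0.5707, 0.0298, 0.2246]
tool_rot: [2.316, 2.121, -0.004]
contact_force: [-1.9, -4.9, -1.4]
opening: -0.0002
grip_force: 2.9
```

Request:
servo_tool(increments=[[[0, 0.05, 0, 0, 0], [0, 0.1, 0, 0, 0], [0, 0.15, 0, 0, 0], [0, 0.2, 0, 0, 0], [0, 0.25, 0, 0, 0]]])

```text
t: 6.9
tool_pos: [0.5709, 0.0323, 0.2245]
tool_rot: [2.316, 2.121, -0.004]
contact_force: [-0.5, -5.9, -1.1]
opening: -0.0001
grip_force: 2.8
```

Request:
servo_tool(increments=[[[0, 0.05, 0, 0, 0], [0, 0.1, 0, 0, 0], [0, 0.15, 0, 0, 0], [0, 0.2, 0, 0, 0], [0, 0.25, 0, 0, 0]]])

```text
t: 7.4
tool_pos: [0.5711, 0.0348, 0.2245]
tool_rot: [2.316, 2.121, -0.004]
contact_force: [-0.4, -5.8, -0.6]
opening: 0.0001
grip_force: 2.9
```

Request:
servo_tool(increments=[[[0, 0.05, 0, 0, 0], [0, 0.1, 0, 0, 0], [0, 0.15, 0, 0, 0], [0, 0.2, 0, 0, 0], [0, 0.25, 0, 0, 0]]])

```text
t: 7.9
tool_pos: [0.5713, 0.0373, 0.2246]
tool_rot: [2.316, 2.121, -0.004]
contact_force: [-1.9, -6.1, -1.4]
opening: 0.0003
grip_force: 2.7
```

Request:
servo_tool(increments=[[[0, 0.05, 0, 0, 0], [0, 0.1, 0, 0, 0], [0, 0.15, 0, 0, 0], [0, 0.2, 0, 0, 0], [0, 0.25, 0, 0, 0]]])

```text
t: 8.4
tool_pos: [0.5715, 0.0404, 0.2245]
tool_rot: [-2.316, -2.122, 0.002]
contact_force: [-0.5, -2.5, -0.5]
opening: 0.0002
grip_force: 1.3
```

The force dropped, so the catch may have popped up. I'll feel gently for the stop.

Request:
servo_tool(increments=[[[0, 0.05, 0, 0, 0], [0, 0.1, 0, 0, 0], [0, 0.15, 0, 0, 0], [0, 0.15, 0, 0, 0]]])

```text
t: 8.8
tool_pos: [0.5717, 0.042, 0.2245]
tool_rot: [2.316, 2.122, -0.002]
contact_force: [-2.2, -4.3, -1.8]
opening: 0.0001
grip_force: 2.4
```

Request:
servo_tool(increments=[[[0, 0.05, 0, 0, 0], [0, 0.1, 0, 0, 0], [0, 0.1, 0, 0, 0]]])

```text
t: 9.1
tool_pos: [0.5717, 0.0421, 0.2246]
tool_rot: [2.316, 2.121, -0.005]
contact_force: [-1.8, -7.1, -0.6]
opening: -0.0005
grip_force: 3.7
```

The tool stalled while the force rose, so that is the hard stop. I'll back off, lift and check.

Request:
servo_tool(increments=[[[0, -0.3, 0, 0, 0], [0, -0.5, 0, 0, 0], [0, -0.5, 0, -1, 0], [0, -0.5, 0, -4, 0], [0, -0.5, 0, -8, 0]]])

```text
t: 9.6
tool_pos: [0.5707, 0.0389, 0.3041]
tool_rot: [-2.313, -2.12, 0.003]
contact_force: [1.0, -0.8, -0.1]
opening: -0.0002
grip_force: 0.0
```

```bash
python3 - <<'E'
from h import *;from station import ctrl
ob=ctrl.get_obs();w=wrist(ctrl.get_image("wrist"),ob);a=ctrl.get_image("scene");b=ctrl.get_image("side")
print(ob["t"],ob["tool_pos"],ob["contact_force"])
ua,sa=blob(a["img"],(0,200,110),(6,255,255),(300,140,360,190));ub,sb=blob(b["img"],(0,200,80),(6,255,255),(265,170,310,205))
print(sa,sb,tri(a,ua,b,ub))
try:
    uw,sw=blob(w["img"],(0,200,80),(6,255,255));print(sw,plane(w,uw,.202),tri(w,uw,b,ub),tri(w,uw,a,ua))
except Exception as e:print(e)
cv2.imwrite("pics/s3.png",np.hstack([cv2.resize(a["img"][130:270,210:350],(400,400)),cv2.resize(b["img"][150:290,230:370],(400,400))])[:,:,::-1])
E
```

```text
9.6 [0.57065052 0.03890688 0.30408272] [ 0.9706604  -0.79191291 -0.08766451]
[325 153  14  12 103] [279 182  12  10  76] (array([0.56991538, 0.03324256, 0.19596684]), np.float64(0.0024722011387568795))
[306 200  29  29 703] [0.57006223 0.03090165 0.202     ] (array([0.56935245, 0.0293568 , 0.19693508]), np.float64(0.001206436901497081)) (array([0.57076841, 0.03098074, 0.20111955]), np.float64(0.0016448933066083773))
```

View pics/s3.png

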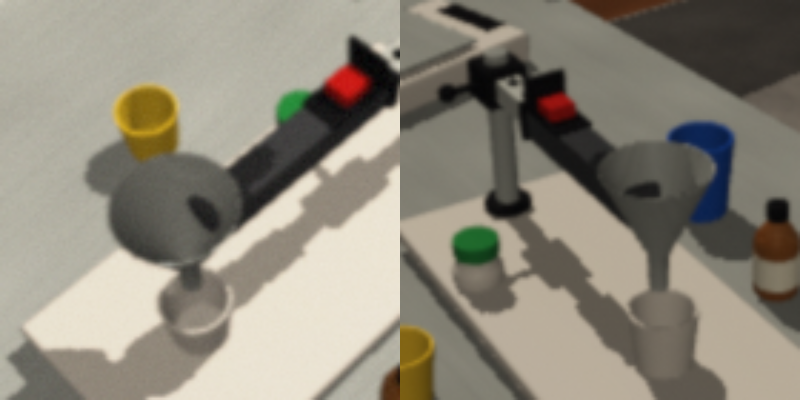

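The button stands proud again with boom at about 38 mm, which matches the hole predicted from the 30 mm spacing (about 39 mm). The spout is over the white jar and nothing else has moved. The robot is clear, so I'll hand the job in.

```bash
python3 -c "
from station import ctrl
print(ctrl.finish_job())"
```

```text
the job is handed in; nothing more can be done
None
```

The sleeve is caught in the next hole, about 38 mm in, with the red button up again and the spout over the white jar. Nothing else moved, and I handed the job in at about 10 s.

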